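# Lock the hood of the bench filter unit

## Robot

A 6-joint arm with a two-finger parallel gripper is mounted at the origin on a cart in front of the work surface, level with it; the furniture and walls round the work are solid. World frame = base frame: x ahead of the robot, y to its left, z up, the work surface at z = 0. Lengths are in m, angles in degrees, forces in N, time in s.
With the tool pointing down it reaches from about 0.325 to 0.9 m from the base axis. Payload 6.1 kg.
Tool frame: the origin (TCP) lies midway between the tips of the shut fingers; the grasp point (between the pads) lies arm.hold_point_z behind it (arm.hold_point_z is the distance from the TCP to the grasp point, in m); z points along the fingers, y is the line along which they close (so a half turn about z gives the same grasp; the last joint's range is limited). The gripper opens to 87 mm and grips with 3 to 60 N. Pads are 19 mm wide; open, the fingers measure 117 mm over their backs; the gripper's body (75 mm by 190 mm) begins 51 mm behind the grasp point.
Start: joints at [-70.766, 12.628, 87.462, -0, 79.91, -7.225], TCP at [0.278, -0.56, 0.223] pointing down, gripper open.
Joint ranges: [-170.65, 170.65], [-52.31, 119.04], [5.05, 147.46], [-71.25, 251.25], [11.57, 151.72], [-153.62, 153.62]. Speed limits (degrees/s): [147.25, 147.25, 172.46, 180, 180, 180].

## Interface

Orientations are given as a 3x3 rotation matrix whose columns are the frame's x, y, z axes.
In Python, from workcell import monitor, cams, workorder, arm gives the robot as it stands.
- The arm moves only by the shell command python3 -m handwheel 'ROWS'. ROWS is JSON, a list of rows, each a list of 3 entries, a list of its own where there are three numbers: the turn, a rotation vector about the tool's x, y, z in rad, then the shift along the tool's x, y, z in cm, then the finger opening in cm, from 0 to 8.7. A call has 1 to 8 rows; each row shifts and turns the commanded pose from where the row before left it, along the tool's axes as they then stand; what a row does not reach is not made up. A row lasts 1/12 s, in which the tool goes at most 41.7 mm and 7.16 degrees, less where a joint would pass 70% of its speed; a pose out of reach is approached as far as the arm can. A call is refused whole if a number of a shift passes 4.17 or a number of a turn 0.125, either way. A call with a gripper value outside its range is refused whole. The fingers move at their own pace and stop on an object; the grip force is fixed at half the most. Time passes only in rows, so rows that do not move let the fingers close. It gives the time, the measured TCP pose, the force, the opening and the grip force at its end, in the units of the state.
- monitor.get_state(): the state, without advancing time (a new reading comes with each control period).
- cams.camera(name): name is "scene" or "top"; returns a dict with "color" (480x640x3 uint8, red, green, blue), "range_z" (480x640 float32, m along the optical axis (not along the pixel's ray), 0 where there is no reading), "fx", "fy", "cx", "cy" (pixels), "R" (3x3) and "t" (3): a world point X has camera coordinates R X + t. Camera axes: x right, y down, z forward; pixel columns grow to the right and rows downward; lengths in m; the calibration is good to about 2 mm. A picture is of the moment at which its call begins.
- workorder.sign_off(): hands the job in; it is judged then, once.
Trained networks look in the newest picture that a camera, given by its name, has taken for a name from the list of things; names that differ only in an ending like _2 or _b are one class to them, and where a whole thing is asked for, a point or a joint stands for the part that bears it (a point fixed in the world has none). Each returns a list of dicts, best first, with "conf" (0 to 1); they miss things now and then, are a little off and sometimes report something else, mostly with a low value. They report only what shows in the picture. A call takes as long as a camera call.
- cams.cut_out(camera, name): "pixels" (480x640 bool, what is visible of it) and "rect" ([left, top, width, height] in pixels, round what is visible of it).
The state is a dict: "t": time; "joint_pos": joint angles; "joint_vel": joint speeds; "joint_torque": joint torques, N m; "eef_pos": TCP position; "tool_rot": TCP orientation; "force": force on the tool from outside, world axes, zero at the start; "ft_torque": the same for the moment, N m; "finger_gap": opening from 0.0 (shut) to 1.0 (fully open); "grip_force": force on a finger pad.
Only numpy, scipy, OpenCV 4.12 (cv2) and the standard library are available. Lean on these libraries where they do the work, as an engineer would, in place of code of your own. Each camera call takes 0.05 s, during which the arm holds its last target. There are 200 camera calls.

## Task

The blue hood of the bench filter unit stands open. Swing it fully shut, then push its red wing stud fully in against the spring and, keeping it pressed, turn it a quarter turn clockwise to the stop; let go, so that the stud stays locked in. Leave the flask, the bottle and the timer standing where they are.

Things in the scene. Friction and masses are not known exactly. Their poses are not given: they have to be found in the camera images.
- filter_unit: White wedge-shaped unit, 190 mm deep (x), 200 wide (y), 177 high, fixed to the bench. Origin: centre of underside; x points from its low front to its high back, z up. The shut blue hood lies on a face rising to the back at 0.61 rad (35 degrees); that face's outward normal is (-0.573, 0, 0.820) here. The hood's hinge line runs along y through (0.045, 0, 0.165), the face's upper edge.
- hood (a joint): Opening angle of the blue hood (rad): 0 shut flat on the face (stop), grows as its free lower edge swings up, at most 1.15; starts at 0.55 to 1.0. Stiff hinge: it stays where it is left; about 5 N down on the free edge closes it. The hood is a plate 6 mm thick, 188 mm wide, reaching 150 mm from the hinge line; its underside passes through the hinge line.
- hood_edge (a point): Point on the hood's outer surface, mid width, 138 mm from the hinge line and 12 mm from the free edge, a clear place to press on; z is the hood's outward normal, x points to the hinge, y along the hinge.
- hood_hinge (a point): Point on the hinge line at mid width; turns with the hood, axes as hood_edge.
- stud_wing (a point): Centre of the stud's red wing: a block 64 mm long (y), 14 mm thick (x, pinch here), 36 mm high (z, the stud axis, outward, square to the hood), at mid width, 95 mm from the hinge line. With the stud out, centre 33 mm, underside 15 mm above the hood's flat outer surface. Unlocked it lies parallel to the hinge line; locked, up and down the slope, in line with the hood's white line.
- stud_in (a joint): How far the stud is pushed in towards the hood (m): 0 out, stop at 0.013. Spring: 4 N at 0, 9 N at 0.010, 10.5 N at 0.013. With the hood shut, the cross bar on its hidden end stands in a slot and can turn no more than about 0.2 rad until pushed in at least 0.0105. Turned, the bar hooks under the slot's edges, and when let go the stud stays in at about 0.010.
- stud_turn (a joint): Turn of the stud (rad): 0 unlocked (as it starts), grows clockwise as seen looking at the hood from outside, stop at 1.571 (locked). Friction 0.04 N m. With the hood open it turns freely, and if turned then, the bar no longer enters the slot and the hood cannot shut.
- flask_1: Loose conical glass flask with a white foil cap, 92 mm wide, 179 mm high, standing on one side of the unit, 165 to 230 mm from its middle. Origin: centre of its underside, z up.
- media_bottle: Loose clear bottle with a teal cap, 84 mm wide, 153 mm high, standing on the other side of the unit (it and the flask may have swapped sides). Origin: centre of its underside, z up.
- timer: Loose white kitchen-style timer, 54 x 62 x 62 mm, standing farther out on the right (-y) side of the unit. Origin: centre of its underside, z up.

How it is judged:
By the outcome, as a careful person would: the job done as asked, in the order asked, and still so for the second after the job is handed in, with the robot touching nothing.
It also fails if it takes over 50 s, if anything falls off the work surface, if the arm or the gripper's body presses on something with over 40 N, if the wrist force passes 120 N, or if a joint passes its speed limit or range.

## Working session

There is one attempt and no reset: what is moved stays moved. The work goes in short steps, Python scripts to look and compute and a shell command to move; the robot and the scene stay as the last step left them, time stands still between calls to the robot, and variables do not carry over. Pictures are saved under pics/ and viewed, at most 10 in all, crops included, and the job is handed in when it is done.

```bash
mkdir -p pics; ls; cat > h.py <<'E'
import numpy as np,cv2
from workcell import monitor,cams,workorder,arm
def pts(c,m=None):
    z=c["range_z"]; v,u=np.nonzero((z>0)&(m if m is not None else True)); d=z[v,u]
    X=np.c_[(u-c["cx"])/c["fx"]*d,(v-c["cy"])/c["fy"]*d,d]
    return (X-c["t"])@c["R"]
E
python3 - <<'E'
from h import *
s=monitor.get_state(); print(s["t"],s["eef_pos"],np.round(s["tool_rot"],3),arm.hold_point_z)
ims=[]
for n in("scene","top"):
    c=cams.camera(n); ims.append(c["color"])
    print(n,-c["R"].T@c["t"],c["R"][2])
    for o in("filter_unit","hood","stud_wing","flask_1","media_bottle","timer"):
        for r in cams.cut_out(n,o)[:2]:
            P=pts(c,r["pixels"]); 
            if len(P):print(o,round(r["conf"],2),r["rect"],len(P),np.round(np.median(P,0),3),np.round(np.percentile(P,2,0),3),np.round(np.percentile(P,98,0),3))
    cv2.imwrite(f"pics/{n}1.png",c["color"][:,:,::-1])
E
```

```text
pics
0.0 [ 0.27825898 -0.55895182  0.22145139] [[ 0.895  0.446 -0.001]
 [ 0.446 -0.895  0.002]
 [ 0.    -0.002 -1.   ]] 0.0187
scene [-0.16492886  0.24748269  1.24157108] [ 0.53477245 -0.17133373 -0.82744376]
filter_unit 0.64 [260.2, 198.8, 91.2, 104.2] 8311 [0.524 0.054 0.172] [ 0.465 -0.047  0.019] [0.661 0.148 0.233]
hood 0.77 [268.3, 214.6, 87.3, 52.2] 3878 [0.527 0.055 0.19 ] [ 0.464 -0.041  0.17 ] [0.616 0.143 0.238]
stud_wing 0.85 [292.1, 223.5, 31.1, 19.6] 448 [0.529 0.055 0.228] [0.52  0.024 0.178] [0.587 0.083 0.242]
media_bottle 0.7 [202.5, 237.7, 35.5, 55.2] 1465 [0.583 0.255 0.101] [0.565 0.218 0.012] [0.622 0.293 0.154]
top [0.40385551 0.01223598 1.11711117] [ 0.15850454 -0.00301749 -0.98735364]
filter_unit 0.74 [369.8, 241.7, 47.4, 48.4] 1574 [ 0.53  -0.135  0.124] [ 0.496 -0.182  0.002] [ 0.574 -0.104  0.18 ]
filter_unit 0.58 [251.7, 183.0, 114.0, 117.4] 9881 [0.568 0.045 0.18 ] [ 0.471 -0.053  0.046] [0.67  0.141 0.237]
hood 0.77 [250.9, 205.5, 100.9, 90.1] 6869 [0.541 0.05  0.187] [ 0.473 -0.04   0.172] [0.619 0.142 0.238]
stud_wing 0.96 [286.1, 245.5, 33.8, 15.5] 418 [0.535 0.053 0.236] [0.525 0.023 0.207] [0.548 0.082 0.242]
flask_1 0.62 [373.4, 241.3, 45.5, 48.4] 1594 [ 0.53  -0.135  0.123] [ 0.496 -0.187  0.001] [ 0.574 -0.103  0.18 ]
media_bottle 0.58 [192.5, 207.8, 43.3, 43.8] 1485 [0.601 0.241 0.11 ] [0.571 0.213 0.018] [0.645 0.286 0.154]
timer 0.91 [425.9, 267.8, 32.3, 30.4] 566 [ 0.494 -0.249  0.021] [ 0.476 -0.28  -0.002] [ 0.526 -0.222  0.064]
timer 0.68 [371.1, 240.5, 47.5, 50.0] 1607 [ 0.529 -0.135  0.123] [ 0.496 -0.183 -0.   ] [ 0.579 -0.104  0.18 ]
```

```bash
python3 - <<'E'
from h import *
from scipy.spatial.transform import Rotation
c=cams.camera("top"); h=cams.cut_out("top","hood")[0]["pixels"]; w=cams.cut_out("top","stud_wing")[0]["pixels"]
m=h&~cv2.dilate(w.astype(np.uint8),np.ones((9,9))).astype(bool); m=cv2.erode(m.astype(np.uint8),np.ones((3,3))).astype(bool)
P=pts(c,m)
for _ in range(5):
    ce=P.mean(0); n=np.linalg.svd(P-ce,full_matrices=0)[2][2]; n*=np.sign(n[2]); d=abs((P-ce)@n); P=P[d<max(.004,2*d.std())]
print("plane",ce,n,len(P),d.std(),"tilt",np.arccos(n[2]))
W=pts(c,cv2.erode(w.astype(np.uint8),np.ones((3,3))).astype(bool)); W=W[W[:,2]>.232]
b=cv2.minAreaRect((W[:,:2]*1000).astype(np.float32)); print("wing",W.mean(0),b)
R=cv2.minAreaRect((P[:,:2]*1000).astype(np.float32)); print("hood rect",R)
im=cv2.resize(c["color"][150:330,160:480],None,fx=2.5,fy=2.5,interpolation=cv2.INTER_CUBIC)
cv2.imwrite("pics/t2.png",im[:,:,::-1])
E
```

```text
plane [0.54505454 0.05105928 0.18606164] [ 0.18672661 -0.03593312  0.98175454] 5405 0.0008990247509198908 tilt 0.19131759179067861
wing [0.5372604  0.05237868 0.238184  ] ((537.9279174804688, 51.18073654174805), (60.82848358154297, 13.245770454406738), 79.8645248413086)
hood rect ((546.8270263671875, 51.48516082763672), (183.95928955078125, 140.20921325683594), 79.27987670898438)
```

View pics/t2.png

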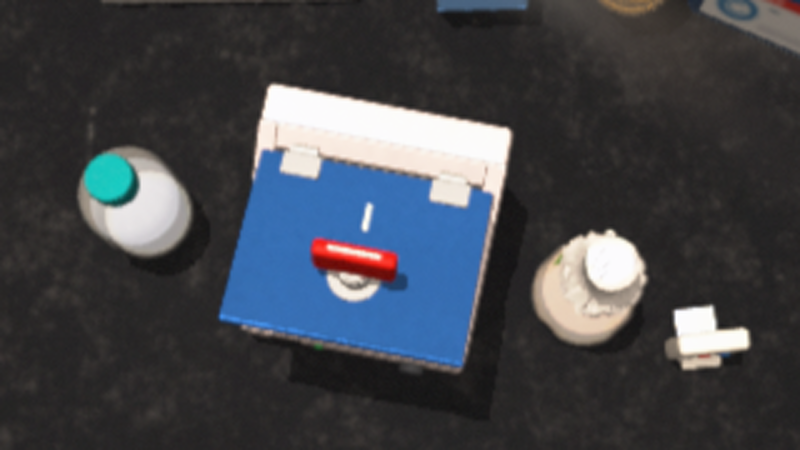

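View pics/scene1.png

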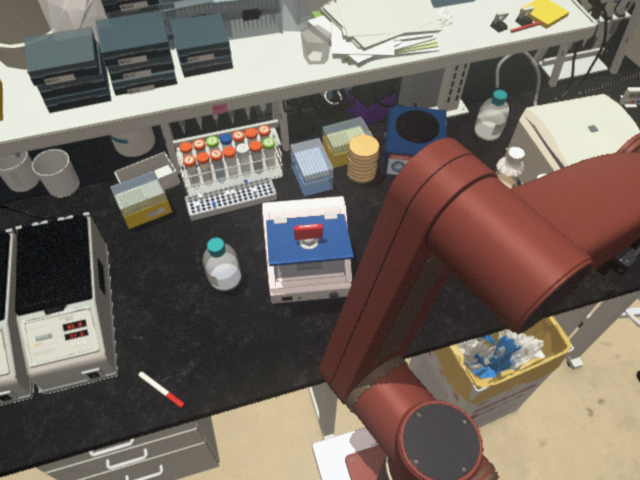

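The crops show the hood open with the red wing stud at about (355,258) of the crop, lying parallel to the hinge. The bottle is on the left at (135,205), the flask on the right at (590,285) and the timer at (710,335). The hinge works out at z=0.165, which matches the given value, with an opening of about 0.80 rad and a unit yaw of -10.7°.

```bash
cat >> h.py <<'E'
from scipy.spatial.transform import Rotation as Ro
YAW=np.radians(-10.7); U=np.array([np.cos(YAW),np.sin(YAW),0]); V=np.array([-U[1],U[0],0]); Z=np.array([0,0,1.])
H=np.array([.619,.0364,.165])
def pose(th,s,h,spin=0):
    "th opening, s m from hinge, h m above outer surface, spin rad about tool z"
    a=th-.61; n=np.sin(a)*U+np.cos(a)*Z; hx=np.cos(a)*U-np.sin(a)*Z
    R=np.c_[V,hx,-n]@Ro.from_rotvec([0,0,spin]).as_matrix()
    return H-s*hx+(.006+h)*n,R
def rel(p,R=None):
    s=monitor.get_state(); T=np.array(s["tool_rot"]); 
    print("tcp",np.round(s["eef_pos"],4),"target",np.round(p,4),"t",s["t"],"F",np.round(s["force"],1))
    print("shift cm",np.round(T.T@(p-s["eef_pos"])*100,2))
    if R is not None: print("rotvec",np.round(Ro.from_matrix(T.T@R).as_rotvec(),3),"shift after turn",np.round(R.T@(p-s["eef_pos"])*100,2))
E
python3 -c "
from h import *
p,R=pose(.80,.138,.05); rel(np.array([p[0]-.03,p[1],.33]),R)"; python3 -m handwheel '[[[0,0,0],[0,0,-3.6],0],[[0,0,0],[0,0,-3.6],0],[[0,0,0],[0,0,-3.6],0]]'
```

```text
tcp [ 0.2785 -0.5595  0.2226] target [0.4662 0.0596 0.33  ] t 0.85 F [-0.   0.1  0.7]
shift cm [ 44.39 -47.06 -10.74]
rotvec [ 0.176 -0.088 -0.919] shift after turn [ 64.32   4.8  -11.86]
t: 1.1
eef_pos: [0.2783, -0.5589, 0.331]
tool_rot: [[0.895, 0.446, -0.001], [0.446, -0.895, 0.002], [0.0, -0.002, -1.0]]
force: [0.4, -1.1, 0.9]
finger_gap: 0.849
grip_force: 0.0
```

```bash
python3 -m handwheel '[[[0,0,0],[2.77,-2.94,0],0],[[0,0,0],[2.77,-2.94,0],0],[[0,0,0],[2.77,-2.94,0],0],[[0,0,0],[2.77,-2.94,0],0],[[0,0,0],[2.77,-2.94,0],0],[[0,0,0],[2.77,-2.94,0],0],[[0,0,0],[2.77,-2.94,0],0],[[0,0,0],[2.77,-2.94,0],0]]' && python3 -m handwheel '[[[0,0,0],[2.77,-2.94,0],0],[[0,0,0],[2.77,-2.94,0],0],[[0,0,0],[2.77,-2.94,0],0],[[0,0,0],[2.77,-2.94,0],0],[[0,0,0],[2.77,-2.94,0],0],[[0,0,0],[2.77,-2.94,0],0],[[0,0,0],[2.77,-2.94,0],0],[[0,0,0],[2.77,-2.94,0],0]]'
python3 -m handwheel '[[[0.022,-0.011,-0.115],[0,0,0],0],[[0.022,-0.011,-0.115],[0,0,0],0],[[0.022,-0.011,-0.115],[0,0,0],0],[[0.022,-0.011,-0.115],[0,0,0],0],[[0.022,-0.011,-0.115],[0,0,0],0],[[0.022,-0.011,-0.115],[0,0,0],0],[[0.022,-0.011,-0.115],[0,0,0],0],[[0.022,-0.011,-0.115],[0,0,0],0]]'
python3 -c "
from h import *
p,R=pose(.80,.138,.04); rel(p,R)
c=cams.camera('scene');cv2.imwrite('pics/s3.png',c['color'][120:360,180:500][:,:,::-1])"
```

```text
t: 1.77
eef_pos: [0.3721, -0.2484, 0.3307]
tool_rot: [[0.895, 0.445, 0.001], [0.445, -0.895, -0.0], [0.0, 0.001, -1.0]]
force: [1.0, -0.4, 0.0]
finger_gap: 0.248
grip_force: 0.0
t: 2.43
eef_pos: [0.4658, 0.0612, 0.331]
tool_rot: [[0.895, 0.446, 0.001], [0.446, -0.895, -0.0], [0.001, 0.001, -1.0]]
force: [0.5, -0.5, -0.2]
finger_gap: 0.001
grip_force: 0.0
t: 3.1
eef_pos: [0.4657, 0.059, 0.3307]
tool_rot: [[0.18, 0.966, -0.186], [0.984, -0.176, 0.034], [0.0, -0.19, -0.982]]
force: [-0.1, -0.8, -0.3]
finger_gap: 0.006
grip_force: 0.0
tcp [0.4657 0.059  0.3307] target [0.4944 0.0599 0.2362] t 3.1 F [-0.1 -0.8 -0.3]
shift cm [0.61 4.54 8.74]
rotvec [-0.001  0.001  0.006] shift after turn [0.63 4.53 8.74]
```

```bash
python3 -m handwheel '[[[0,0,0],[0.2,1.5,2.9],0],[[0,0,0],[0.2,1.5,2.9],0],[[0,0,0],[0.2,1.5,2.9],0],[[0,0,0],[0,0,2],0],[[0,0,0],[0,0,1.5],0]]'
python3 -c "
from h import *
p,R=pose(.80,.138,.0); rel(p,R)
c=cams.camera('scene');cv2.imwrite('pics/s3.png',cv2.resize(c['color'][150:330,200:440],None,fx=3,fy=3)[:,:,::-1])"
```

```text
t: 3.57
eef_pos: [0.4864, 0.0611, 0.1994]
tool_rot: [[0.188, 0.964, -0.189], [0.982, -0.185, 0.035], [-0.001, -0.192, -0.981]]
force: [-0.6, 0.0, 0.9]
finger_gap: 0.005
grip_force: 0.0
tcp [0.4864 0.0611 0.1994] target [0.487  0.0614 0.197 ] t 3.5667 F [-0.6  0.   0.9]
shift cm [0.04 0.09 0.24]
rotvec [-0.003  0.001 -0.002] shift after turn [0.04 0.09 0.24]
```

View pics/s3.png

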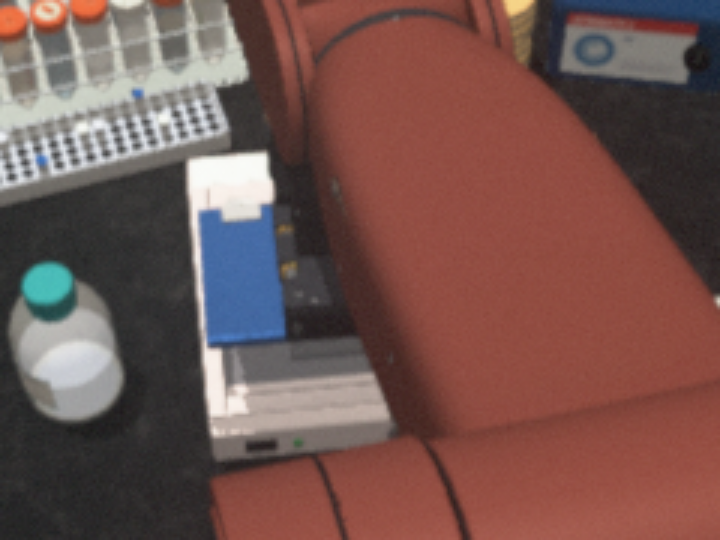

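The gripper sits over the hood's free edge (blue plate at about (245,280)), and the arm hides the wing. The pose reading puts it about 2 mm above the surface. I'll follow the hinge arc.

```bash
python3 -m handwheel '[[[-0.08,0,0],[0,0,1.2],0],[[-0.08,0,0],[0,0,1.2],0],[[-0.08,0,0],[0,0,1.15],0],[[-0.08,0,0],[0,0,1.1],0],[[-0.08,0,0],[0,0,1.1],0]]'
python3 -c "
from h import *
p,R=pose(.40,.138,.0); rel(p,R)"
```

```text
t: 4.03
eef_pos: [0.4864, 0.0613, 0.1463]
tool_rot: [[0.187, 0.959, 0.211], [0.982, -0.183, -0.04], [0.001, 0.215, -0.977]]
force: [-1.4, -0.6, 0.6]
finger_gap: 0.004
grip_force: 0.6
tcp [0.4864 0.0613 0.1463] target [0.4851 0.0617 0.1421] t 4.0333 F [-1.4 -0.6  0.6]
shift cm [ 0.01 -0.21  0.39]
rotvec [ 0.006 -0.    -0.002] shift after turn [ 0.02 -0.21  0.39]
```

```bash
python3 -m handwheel '[[[-0.08,0,0],[0,-0.05,1.2],0],[[-0.08,0,0],[0,-0.05,1.2],0],[[-0.08,0,0],[0,-0.05,1.2],0],[[-0.08,0,0],[0,-0.05,1.1],0]]'
python3 -c "
from h import *
p,R=pose(.08,.138,.0); rel(p,R)"
```

```text
t: 4.37
eef_pos: [0.4998, 0.0592, 0.1019]
tool_rot: [[0.186, 0.844, 0.503], [0.982, -0.161, -0.093], [0.002, 0.512, -0.859]]
force: [0.2, -2.0, 2.0]
finger_gap: 0.005
grip_force: 0.7
tcp [0.4998 0.0592 0.1019] target [0.499  0.0591 0.1004] t 4.3667 F [ 0.2 -2.   2. ]
shift cm [-0.03 -0.14  0.09]
rotvec [ 0.007 -0.002 -0.002] shift after turn [-0.03 -0.14  0.09]
```

```bash
python3 -m handwheel '[[[-0.08,0,0],[0,-0.05,1.1],0],[[0,0,0],[0,0,0.2],0],[[0,0,0],[0,0,0.1],0],[[0,0,0],[0,0,0],0]]'
python3 -c "
from h import *
p,R=pose(.0,.138,.0); rel(p,R)"
```

```text
t: 4.7
eef_pos: [0.5045, 0.0587, 0.09]
tool_rot: [[0.187, 0.806, 0.562], [0.982, -0.154, -0.106], [0.001, 0.572, -0.82]]
force: [-48.6, 10.9, 45.3]
finger_gap: 0.002
grip_force: 33.4
tcp [0.5045 0.0587 0.09  ] target [0.5045 0.058  0.0909] t 4.7 F [-48.6  10.9  45.3]
shift cm [-0.07  0.06 -0.06]
rotvec [-0.001 -0.    -0.001] shift after turn [-0.07  0.06 -0.06]
```

```bash
python3 -m handwheel '[[[0,0,0],[0,0,-0.5],0],[[0,0,0],[0,0,-2],0],[[0,0,0],[0,0,-4],3.5],[[0,0,0],[0,0,-4],3.5],[[0,0,0],[0,0,-3],3.5]]'
python3 - <<'E'
from h import *
p,R=pose(0,.095,.09); rel(p,R)
for nm in("top","scene"):
    c=cams.camera(nm); r=cams.cut_out(nm,"stud_wing")
    cv2.imwrite(f'pics/{nm}4.png',cv2.resize(c['color'][150:330,200:440],None,fx=3,fy=3)[:,:,::-1])
    for q in r[:2]:
        P=pts(c,q["pixels"]); print(nm,q["conf"],q["rect"],len(P)); 
        if len(P): print(np.round(np.median(P,0),3))
        p0,_=pose(0,0,0); n=-R[:,2]; hx=R[:,1]; D=P-p0
        t=D@n; k=abs(t-.051)<.006; print("h pct",np.round(np.percentile(t,[5,50,95]),3),"top face: s",np.round(np.median(-(D@hx)[k]),4),np.percentile((D@V)[k],[2,50,98]),k.sum())
E
```

```text
t: 5.12
eef_pos: [0.4284, 0.0723, 0.2016]
tool_rot: [[0.187, 0.804, 0.565], [0.982, -0.154, -0.106], [0.002, 0.574, -0.819]]
force: [1.3, -0.5, 0.2]
finger_gap: 0.153
grip_force: 0.0
tcp [0.4284 0.0723 0.2016] target [0.4884 0.0611 0.1893] t 5.1167 F [ 1.3 -0.5  0.2]
shift cm [0.01 4.29 4.52]
rotvec [ 0.002 -0.001 -0.002] shift after turn [0.01 4.3  4.51]
top 0.66 [287.6, 257.8, 31.6, 18.8] 414
[0.521 0.055 0.154]
h pct [0.018 0.044 0.051] top face: s 0.0913 [-0.02899279  0.00172033  0.03039785] 203
scene 0.66 [304.4, 250.8, 20.1, 10.7] 120
[0.509 0.051 0.157]
h pct [0.011 0.051 0.234] top face: s 0.0945 [-0.02927947 -0.0088402   0.01010642] 72
```

View pics/top4.png

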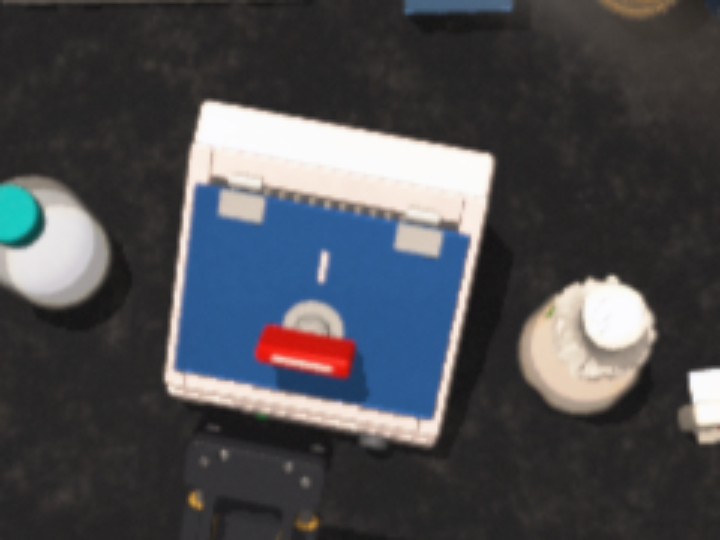

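Hood is shut: the blue plate lies flat in its frame and the wing at (305,350) lies parallel to the hinge. Measured wing position is 92–95 mm from the hinge with its top 51 mm above the hood, as expected. Now to straddle it.

```bash
python3 -m handwheel '[[[0,0,0],[0,2.15,0],4],[[0,0,0],[0,2.15,0],4],[[0,0,0],[0,0,2],4],[[0,0,0],[0,0,2],4],[[0,0,0],[0,0,0],4]]'
python3 -c "
from h import *
p,R=pose(.0,.094,.018); rel(p,R)
c=cams.camera('top');cv2.imwrite('pics/t5.png',cv2.resize(c['color'][150:330,200:440],None,fx=3,fy=3)[:,:,::-1])"
```

```text
t: 5.73
eef_pos: [0.4849, 0.0602, 0.1844]
tool_rot: [[0.187, 0.811, 0.555], [0.982, -0.153, -0.108], [-0.002, 0.565, -0.825]]
force: [0.6, -0.4, 0.1]
finger_gap: 0.459
grip_force: 0.0
tcp [0.4849 0.0602 0.1844] target [0.5298 0.0533 0.1308] t 5.7333 F [ 0.6 -0.4  0.1]
shift cm [0.17 0.72 6.99]
rotvec [-0.01   0.003 -0.   ] shift after turn [0.15 0.65 6.99]
```

View pics/t5.png

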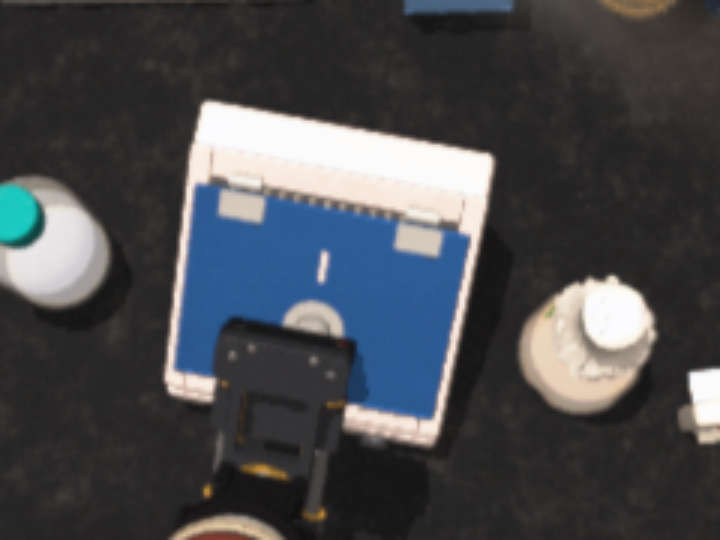

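The gripper hovers over the wing at (285,350), 6 mm too far down the slope. I'll correct that, then descend.

```bash
python3 -m handwheel '[[[-0.01,0.003,0],[0.15,0.65,0],4],[[0,0,0],[0,0,1],4],[[0,0,0],[0,0,0],4]]'
python3 -c "
from h import *
p,R=pose(.0,.094,.018); rel(p,R)"
```

```text
t: 6.03
eef_pos: [0.4979, 0.0606, 0.1859]
tool_rot: [[0.184, 0.8, 0.571], [0.983, -0.151, -0.105], [0.002, 0.581, -0.814]]
force: [-0.6, -0.4, -1.0]
finger_gap: 0.461
grip_force: 0.0
tcp [0.4979 0.0606 0.1859] target [0.5298 0.0533 0.1308] t 6.0333 F [-0.6 -0.4 -1. ]
shift cm [-0.15 -0.54  6.38]
rotvec [ 0.01  -0.003  0.   ] shift after turn [-0.13 -0.48  6.39]
```

```bash
python3 -m handwheel '[[[0,0,0],[0,0,0],4],[[0,0,0],[0,0,0],4]]'
python3 -c "
from h import *
p,R=pose(.0,.094,.018); rel(p,R)"
```

```text
t: 6.2
eef_pos: [0.4977, 0.0608, 0.1867]
tool_rot: [[0.183, 0.799, 0.572], [0.983, -0.15, -0.105], [0.002, 0.582, -0.813]]
force: [0.0, -0.8, -0.3]
finger_gap: 0.458
grip_force: 0.0
tcp [0.4977 0.0608 0.1867] target [0.5298 0.0533 0.1308] t 6.2 F [ 0.  -0.8 -0.3]
shift cm [-0.16 -0.57  6.46]
rotvec [ 0.011 -0.003  0.001] shift after turn [-0.14 -0.5   6.47]
```

```bash
python3 -m handwheel '[[[0.011,-0.003,0],[-0.13,-0.48,0],4],[[0,0,0],[0,0,0],4],[[0,0,0],[0,0,0],4],[[0,0,0],[0,0,0],4]]'
python3 -c "
from h import *
p,R=pose(.0,.094,.018); rel(p,R)"
```

```text
t: 6.53
eef_pos: [0.4937, 0.0602, 0.1836]
tool_rot: [[0.185, 0.806, 0.563], [0.983, -0.151, -0.106], [-0.0, 0.573, -0.82]]
force: [-0.3, -0.7, -0.2]
finger_gap: 0.459
grip_force: 0.0
tcp [0.4937 0.0602 0.1836] target [0.5298 0.0533 0.1308] t 6.5333 F [-0.3 -0.7 -0.2]
shift cm [-0.01 -0.01  6.43]
rotvec [-0.    -0.     0.001] shift after turn [-0.01 -0.01  6.43]
```

Aligned. Now descend, settle and close.

```bash
python3 -m handwheel '[[[0,0,0],[0,0,1.6],4],[[0,0,0],[0,0,1.6],4],[[0,0,0],[0,0,1.6],4],[[0,0,0],[0,0,1.6],4],[[0,0,0],[0,0,0],4],[[0,0,0],[0,0,0],4],[[0,0,0],[0,0,0],4]]'
python3 -c "
from h import *
p,R=pose(.0,.094,.018); rel(p,R)"
```

```text
t: 7.12
eef_pos: [0.5296, 0.0534, 0.1313]
tool_rot: [[0.185, 0.806, 0.562], [0.983, -0.151, -0.106], [-0.0, 0.572, -0.82]]
force: [0.5, 0.4, -0.1]
finger_gap: 0.46
grip_force: 0.0
tcp [0.5296 0.0534 0.1313] target [0.5298 0.0533 0.1308] t 7.1167 F [ 0.5  0.4 -0.1]
shift cm [-0.   -0.01  0.05]
rotvec [-0.001 -0.     0.001] shift after turn [-0.   -0.01  0.05]
```

```bash
python3 -m handwheel '[[[0,0,0],[0,0,0],0.6],[[0,0,0],[0,0,0],0.6],[[0,0,0],[0,0,0],0.6],[[0,0,0],[0,0,0],0.6],[[0,0,0],[0,0,0],0.6]]'
python3 -c "
from h import *
p,R=pose(.0,.094,.018); rel(p,R)"
```

```text
t: 7.53
eef_pos: [0.5296, 0.0534, 0.1311]
tool_rot: [[0.185, 0.806, 0.563], [0.983, -0.152, -0.106], [-0.0, 0.572, -0.82]]
force: [-6.8, 2.6, -0.1]
finger_gap: 0.164
grip_force: 3.8
tcp [0.5296 0.0534 0.1311] target [0.5298 0.0533 0.1308] t 7.5333 F [-6.8  2.6 -0.1]
shift cm [-0.01  0.    0.04]
rotvec [-0.001 -0.     0.001] shift after turn [-0.01  0.    0.04]
```

```bash
python3 -m handwheel '[[[0,0,0],[0,0,0],0.6],[[0,0,0],[0,0,0],0.6],[[0,0,0],[0,0,0],0.6]]'
```

```text
t: 7.78
eef_pos: [0.5294, 0.0534, 0.1306]
tool_rot: [[0.185, 0.806, 0.562], [0.983, -0.151, -0.106], [-0.0, 0.572, -0.82]]
force: [-3.0, 0.8, 1.4]
finger_gap: 0.16
grip_force: 30.0
```

```bash
python3 -m handwheel '[[[0,0,0],[0,0,0.4],0.6],[[0,0,0],[0,0,0.4],0.6],[[0,0,0],[0,0,0.35],0.6],[[0,0,0],[0,0,0],0.6],[[0,0,0],[0,0,0],0.6]]'
python3 -c "
from h import *
p,R=pose(.0,.094,.018-.013); rel(p,R); s=monitor.get_state(); print(R.T@s['force'])"
```

```text
t: 8.2
eef_pos: [0.5359, 0.0522, 0.1212]
tool_rot: [[0.185, 0.806, 0.562], [0.983, -0.152, -0.106], [-0.0, 0.572, -0.821]]
force: [-7.6, 1.9, 6.0]
finger_gap: 0.161
grip_force: 30.0
tcp [0.5359 0.0522 0.1212] target [0.5371 0.0519 0.1202] t 8.2 F [-7.6  1.9  6. ]
shift cm [-0.01  0.04  0.15]
rotvec [-0.002  0.     0.001] shift after turn [-0.01  0.04  0.15]
[ 0.45972891 -3.00440419 -9.39830981]
```

```bash
python3 -m handwheel '[[[0,0,0],[0,0,0.15],0.6],[[0,0,0],[0,0,0.03],0.6],[[0,0,0],[0,0,0],0.6],[[0,0,0],[0,0,0],0.6]]'
python3 -c "
from h import *
p,R=pose(.0,.094,.018-.013); rel(p,R); s=monitor.get_state(); print(R.T@s['force'])"
```

```text
t: 8.53
eef_pos: [0.5367, 0.0521, 0.1201]
tool_rot: [[0.185, 0.806, 0.562], [0.983, -0.151, -0.106], [-0.001, 0.572, -0.821]]
force: [-14.2, 2.8, 12.1]
finger_gap: 0.16
grip_force: 30.0
tcp [0.5367 0.0521 0.1201] target [0.5371 0.0519 0.1202] t 8.5333 F [-14.2   2.8  12.1]
shift cm [-0.01  0.03  0.02]
rotvec [-0.002  0.     0.001] shift after turn [-0.01  0.03  0.02]
[  0.0846371   -4.91558973 -18.25902504]
```

```bash
python3 -m handwheel '[[[0,0,0.1],[0,0,0],0.6],[[0,0,0.1],[0,0,0],0.6],[[0,0,0.1],[0,0,0],0.6],[[0,0,0.1],[0,0,0],0.6],[[0,0,0.1],[0,0,0],0.6],[[0,0,0],[0,0,0],0.6]]'
python3 -c "
from h import *
p,R=pose(.0,.094,.018-.013,.5); rel(p,R); s=monitor.get_state(); print(R.T@s['force'],s['ft_torque'],s['joint_pos'])"
```

```text
t: 9.03
eef_pos: [0.537, 0.0519, 0.1204]
tool_rot: [[0.552, 0.616, 0.562], [0.787, -0.608, -0.106], [0.276, 0.501, -0.82]]
force: [-12.5, 0.8, 11.9]
finger_gap: 0.157
grip_force: 30.0
tcp [0.537  0.0519 0.1204] target [0.5371 0.0519 0.1202] t 9.0333 F [-12.5   0.8  11.9]
shift cm [-0.   -0.01  0.02]
rotvec [-0.001  0.001 -0.004] shift after turn [-0.   -0.01  0.02]
[ -2.95421526  -2.23532228 -16.90515219] [ 2.06410714e-04  9.86913107e-01 -1.73356282e-01] [  1.61874823 -15.55512378 133.90162785 -15.00360574  28.1976844
  52.34462641]
```

```bash
python3 -m handwheel '[[[0,0,0.11],[0,0,0],0.6],[[0,0,0.11],[0,0,0],0.6],[[0,0,0.11],[0,0,0],0.6],[[0,0,0.11],[0,0,0],0.6],[[0,0,0.11],[0,0,0],0.6],[[0,0,0],[0,0,0],0.6]]' && python3 -m handwheel '[[[0,0,0.11],[0,0,0],0.6],[[0,0,0.11],[0,0,0],0.6],[[0,0,0.11],[0,0,0],0.6],[[0,0,0.11],[0,0,0],0.6],[[0,0,0.08],[0,0,0],0.6],[[0,0,0],[0,0,0],0.6],[[0,0,0],[0,0,0],0.6]]'
python3 -c "
from h import *
p,R=pose(.0,.094,.018-.013,1.571); rel(p,R); s=monitor.get_state(); print(R.T@s['force'],R.T@s['ft_torque'])"
```

```text
t: 9.53
eef_pos: [0.5373, 0.0515, 0.1206]
tool_rot: [[0.793, 0.236, 0.562], [0.352, -0.93, -0.107], [0.498, 0.283, -0.82]]
force: [-12.1, -1.9, 11.4]
finger_gap: 0.161
grip_force: 30.0
t: 10.12
eef_pos: [0.5373, 0.051, 0.1207]
tool_rot: [[0.806, -0.185, 0.562], [-0.151, -0.983, -0.108], [0.572, 0.002, -0.82]]
force: [-12.4, -4.0, 12.0]
finger_gap: 0.16
grip_force: 30.0
tcp [0.5373 0.051  0.1207] target [0.5371 0.0519 0.1202] t 10.1167 F [-12.4  -4.   12. ]
shift cm [-0.05 -0.08  0.02]
rotvec [0.002 0.001 0.002] shift after turn [-0.05 -0.08  0.02]
[ -2.4794869    6.18311679 -16.40724471] [-1.16868706 -0.87455195 -0.01018402]
```

```bash
python3 -m handwheel '[[[0,0,0.05],[0,0,0],0.6],[[0,0,0],[0,0,0],0.6],[[0,0,0],[0,0,0],0.6]]'
python3 -c "
from h import *
p,R=pose(.0,.094,.018-.013,1.571); rel(p,R); s=monitor.get_state(); print(R.T@s['force'],R.T@s['ft_torque'])"
```

```text
t: 10.37
eef_pos: [0.5372, 0.0511, 0.1206]
tool_rot: [[0.796, -0.224, 0.562], [-0.198, -0.974, -0.108], [0.572, -0.025, -0.82]]
force: [-11.7, -4.0, 11.8]
finger_gap: 0.158
grip_force: 30.0
tcp [0.5372 0.0511 0.1206] target [0.5371 0.0519 0.1202] t 10.3667 F [-11.7  -4.   11.8]
shift cm [-0.05 -0.08  0.02]
rotvec [ 0.002  0.    -0.046] shift after turn [-0.05 -0.08  0.02]
[ -2.02908011   6.1330758  -15.78881518] [-1.05381439 -0.79170553 -0.53378285]
```

Torque jumped to 0.53 N m, so it is at the stop. Release and retreat.

```bash
python3 -m handwheel '[[[0,0,-0.03],[0,0,0],0.6],[[0,0,0],[0,0,0],4],[[0,0,0],[0,0,0],4],[[0,0,0],[0,0,0],4],[[0,0,0],[0,0,0],4]]' && python3 -m handwheel '[[[0,0,0],[0,0,-1],4],[[0,0,0],[0,0,-2],4],[[0,0,0],[0,0,-3],4],[[0,0,0],[0,0,-3],4],[[0,0,0],[0,0,-3],4],[[0,0,0],[-3,0,-1],4],[[0,0,0],[-3,0,0],4],[[0,0,0],[0,0,0],4]]'
python3 - <<'E'
from h import *
p,R=pose(0,.094,.1)
c=cams.camera("top"); q=cams.cut_out("top","stud_wing")[0]; hq=cams.cut_out("top","hood")[0]
cv2.imwrite('pics/t6.png',cv2.resize(c['color'][150:330,200:480],None,fx=2.8,fy=2.8)[:,:,::-1])
p0,_=pose(0,0,0); D=pts(c,q["pixels"])-p0; t=D@-R[:,2]; k=(t>.025)&(t<.06)
xy=np.c_[-(D@R[:,1]),D@V][k]; print(q["conf"],"h",np.percentile(t,[50,90,97]),cv2.minAreaRect((xy[t[k]>.033]*1000).astype(np.float32)))
for o in("flask_1","media_bottle","timer"):
    r=cams.cut_out("top",o)
    if r: print(o,r[0]["conf"],r[0]["rect"],np.round(np.median(pts(c,r[0]["pixels"]),0),3))
s=monitor.get_state(); print(s["eef_pos"],s["force"])
E
```

```text
t: 10.78
eef_pos: [0.5371, 0.0519, 0.1198]
tool_rot: [[0.802, -0.201, 0.562], [-0.171, -0.98, -0.106], [0.572, -0.011, -0.82]]
force: [-0.7, 0.6, 0.2]
finger_gap: 0.374
grip_force: 0.0
t: 11.45
eef_pos: [0.4114, 0.0764, 0.1872]
tool_rot: [[0.806, -0.2, 0.557], [-0.17, -0.98, -0.106], [0.567, -0.009, -0.824]]
force: [-0.5, -0.8, -0.8]
finger_gap: 0.461
grip_force: 0.0
0.71 h [0.03839885 0.04075039 0.04147831] ((91.01737976074219, 1.1202125549316406), (63.643638610839844, 13.667903900146484), 0.2982633709907532)
flask_1 0.77 [370.6, 242.8, 46.0, 43.1] [ 0.53  -0.134  0.126]
media_bottle 0.74 [192.9, 207.8, 42.2, 46.9] [0.6   0.242 0.11 ]
timer 0.69 [424.3, 272.1, 36.4, 21.4] [ 0.494 -0.251  0.02 ]
[0.41694103 0.075738   0.19329977] [ 0.08571828 -0.00641548  0.79929255]
```

View pics/t6.png

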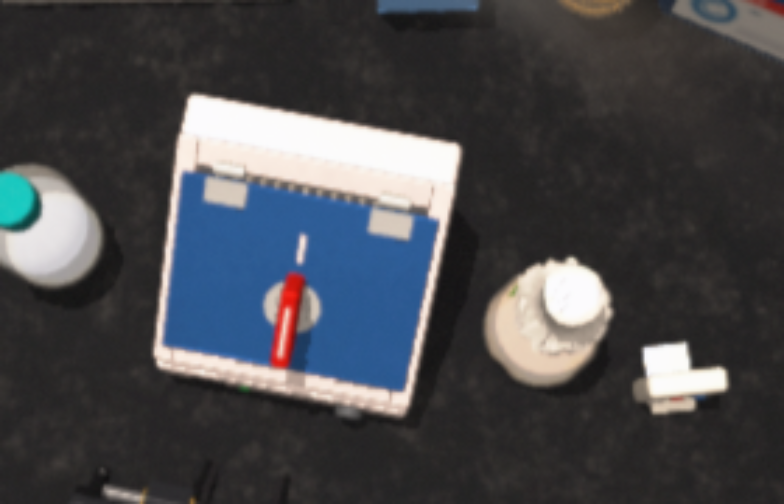

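The picture shows the hood shut and the wing at (288,320) in line with the white line at (302,248). Its top is 41 mm above the hood, so the stud is held in by 10 mm. The flask, bottle and timer have not moved, and the robot is clear.

```bash
python3 -c "
from h import *
print(workorder.sign_off())"
```

```text
the job is handed in; nothing more can be done
None
```

The hood is shut and its red stud is pushed in and locked a quarter turn clockwise; the flask, bottle and timer still stand where they were, and the job is handed in (no verdict was returned).

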